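Turn the flux tin label to the front and lock it

ROBOT

A 6-joint arm with a two-finger parallel gripper is mounted at the origin on a cart in front of the work surface, level with it; the furniture and walls round the work are solid. World frame = base frame: x ahead of the robot, y to its left, z up, the work surface at z = 0. Lengths are in m, angles in degrees, forces in N, time in s.
With the tool pointing down it reaches from about 0.4 to 0.825 m from the base axis. Payload 7 kg.
Tool frame: the origin (TCP) lies between the finger pads; the fingertips stand 25 mm ahead of it and the grasp point (between the pads) lies 6 mm ahead of it; z points along the fingers, y is the line along which they close (so a half turn about z gives the same grasp; the last joint's range is limited). The gripper opens to 88 mm and grips with 3 to 60 N. Pads are 19 mm wide; open, the fingers measure 130 mm over their backs; the gripper's body (78 mm by 193 mm) begins 47 mm behind the grasp point.
Start: joints at [88.986, 20.546, 0.682, 0, -70.136, -16.507], TCP at [0.203, 0.644, 0.252] pointing down, gripper open.
Joint ranges: [-176.03, 176.03], [-82.01, 121.73], [-58.28, 71.71], [-173.87, 95.51], [-174.79, -0.11], [-173.66, 173.66]. Speed limits (degrees/s): [136.94, 136.94, 172.46, 180, 180, 180].

INTERFACE

Orientations are given as [roll, pitch, yaw] about the fixed x, y, z axes, in that order (R = Rz(yaw) Ry(pitch) Rx(roll)).
In Python, from plant import r gives the robot as it stands.
- The arm moves only by the shell command python3 -m crank 'ROWS' [FORCE]. ROWS is JSON, a list of rows, each a list of 3 entries, a list of its own where there are three numbers: the turn, a rotation vector about the tool's x, y, z in degrees, then the shift along the tool's x, y, z in cm, then the closure, from -1 (fully open) to 1 (shut). In form: [[[wx, wy, wz], [dx, dy, dz], fingers], ...]. A call has 1 to 8 rows; each row shifts and turns the commanded pose from where the row before left it, along the tool's axes as they then stand; what a row does not reach is not made up. A row lasts 1/10 s, in which the tool goes at most 50 mm and 8.59 degrees, less where a joint would pass 70% of its speed; a pose out of reach is approached as far as the arm can. A call with a gripper value outside its range is refused whole. The fingers move at their own pace and stop on an object; FORCE is the grip in N (left out, the last holds). Time passes only in rows, so rows that do not move let the fingers close. It gives the time, the measured TCP pose, the force, the opening and the grip force at its end, in the units of the state.
- r.get_state(): the state, without advancing time (a new reading comes with each control period).
- r.capture(name): name is "scene" or "top"; returns a dict with "color" (384x512x3 uint8, red, green, blue), "range_z" (384x512 float32, m along the optical axis (not along the pixel's ray), 0 where there is no reading), "intrinsics" (3x3 intrinsics, pixels), "world_from_camera" (4x4, takes a point from camera to world coordinates). Camera axes: x right, y down, z forward; pixel columns grow to the right and rows downward; lengths in m; the calibration is good to about 2 mm. A picture is of the moment at which its call begins.
- r.close_job(): hands the job in; it is judged then, once.
The state is a dict: "time_s": time; "joints": joint angles; "qd": joint speeds; "joint_torque": joint torques, N m; "tcp_pos": TCP position; "eef_rot": TCP orientation; "contact_force": force on the tool from outside, world axes, zero at the start; "moment": the same for the moment, N m; "gripper_width": finger opening in m; "gripper_force": force on a finger pad.
Only numpy, scipy, OpenCV 4.12 (cv2) and the standard library are available. Lean on these libraries where they do the work, as an engineer would, in place of code of your own. Each camera call takes 0.05 s, during which the arm holds its last target. There are 200 camera calls.

TASK

The wide flux tin stands in its low round holder with its label turned away. Turn it in its seat until the label's red middle stripe faces the red mark at the front of the holder, then push the red locking tab fully in, so that it enters the slot in the tin's foot and locks it. The tin is thin: press it and the tab gently, leave it sitting flat in the holder and leave the other things alone.

Things in the scene. Friction and masses are not known exactly. Their poses are not given: they have to be found in the camera images.
- holder: Grey fixed holder, base plate 136 x 136 x 8 mm with a tongue to the front that ends 129 mm from the origin; origin on the bench under the centre of the round seat. Its -x axis is its FRONT (towards the robot, within 26 degrees). In front an aluminium guide for the tab, 61 to 81 mm from the origin, 34 mm high, 31 mm wide, with a red mark on top.
- tin: Loose round flux tin, 60 to 72 mm high, 0.3 to 0.6 kg, too wide to grip (black foot 100 mm across, aluminium body 92 mm, blue lid 94 mm). Origin at the centre of its underside. Its -x axis points to the middle of the label (yellow, red middle stripe), the yellow pointer on the lid and the slot in the foot. It starts turned 50 to 180 degrees away, either way, and turns in the seat.
- tin_lid (a point): nominal centre of the top of the lid's black rubber cushion (flat, radius 45 mm), 74 mm above the bench. The lid is pressed on by hand: its real top lies up to 6 mm higher or lower and holds there. Pressed near the edge and dragged round, the tin turns; 5 to 12 N is enough (finger friction about 0.6), less slips. The cushion yields 1 mm per 8 N, 3.5 mm in all; the tin dents above 20 N
- tin_label (a point): middle of the label, on the tin's side, 46 mm from its axis, 32 mm above its underside
- front_mark (a point): point 46 mm in front of the centre of the seat, 40 mm above the bench: the label's middle lies there when the label faces front
- tab (a joint): travel of the locking tab towards the tin, in m: 0 out, 0.012 fully home; slides along the holder's +x with 1.5 N of friction and stays where left. Its round-nosed bar is 8.5 mm wide. If the slot is not in front of it (within about 2.5 degrees; the nose pulls in a little more) it stops at the foot at 0.003 to 0.005. The guide bends above 25 N.
- push_plate (a point): middle of the front face of the tab's red upright push plate, 40 mm above the bench; the plate is 26 mm wide, 12 mm thick, from 12 to 52 mm above the bench, and is pushed along the holder's +x
- driver_red: bystander: red screwdriver lying on the bench, 158 mm
- driver_blue: bystander: blue screwdriver lying on the bench near its front edge, 143 mm
- flux_pen: bystander: white pen lying on the bench, 132 mm
- seat (a point): centre of the holder's round seat, 8 mm above the bench, on which the tin stands. A round black wall 8 mm high (inside radius 51 mm, outside 56 mm) centres the tin with about 1 mm play; smooth plastic, friction about 0.15
- tin_slot (a point): mouth of the slot in the tin's foot, 50 mm from its axis; the slot is 13 to 14 mm wide, 10 mm deep, 10 to 20 mm above the underside, below the middle of the label
- tweezers_2: bystander: black tweezers lying on the bench, 125 mm

How it is judged (in metres and radians):
On the way, in this order (a step that is already met when the one before it is completed fails the run):
1. the label faces the front mark, with the tab still out (horizontal distance between tin_label and front_mark below 0.006 m and value of joint tab below 0.006 m), for 0.2 s.
2. the locking tab is fully home in the slot (horizontal distance between tin_label and front_mark below 0.006 m and value of joint tab above 0.01 m), for 0.2 s.
At the end, for the whole second after the job is handed in: The middle of the label is within 6 mm (seen from above) of the front mark, the tab is in by more than 10 of its 12 mm, and the tin sits flat in the seat (within 2 mm, tilted less than 0.03 rad) and is at rest (all of step 2 and angle between tin's own z axis and vertical below 0.03 rad and z of tin in the frame of holder below 0.01 m and linear speed of tin below 0.01 m/s and angular speed of tin below 0.1 rad/s); the robot touches nothing.
It fails at once if the tin is pressed with more than 20 N (contact force between any of the fingers, the arm and tin above 20 N).
It fails at once if the tab is pushed with more than 25 N (contact force between any of the fingers, the arm and tab above 25 N).
It fails at once if the tin is lifted or tipped in its seat (z of tin in the frame of holder above 0.014 m or angle between tin's own z axis and vertical above 0.12 rad).
It fails at once if another thing is moved (distance of any of driver_red, driver_blue, flux_pen, tweezers_2 from where it was at the start of the episode above 0.03 m).
It also fails if it takes over 72 s, if anything falls off the work surface, if the arm or the gripper's body presses on something with over 40 N, if the wrist force passes 120 N, or if a joint passes its speed limit or range.

## Working session

There is one attempt and no reset: what is moved stays moved. The work goes in short steps, Python scripts to look and compute and a shell command to move; the robot and the scene stay as the last step left them, time stands still between calls to the robot, and variables do not carry over. Pictures are saved under pics/ and viewed, at most 10 in all, crops included, and the job is handed in when it is done.

```bash
ls; mkdir -p pics
cat > h.py <<'E'
import numpy as np, cv2
from plant import r
def cap(n):
    return r.capture(n)
def world(c,u,v,z=None):
    K=c["intrinsics"];T=c["world_from_camera"]
    d=T[:3,:3]@np.linalg.inv(K)@np.array([u,v,1.])
    o=T[:3,3]
    if z is None: return o+d*c["range_z"][int(v),int(u)]
    return o+d*(z-o[2])/d[2]
def cloud(c):
    K=c["intrinsics"];T=c["world_from_camera"]
    v,u=np.mgrid[:384,:512]; Z=c["range_z"]
    P=np.stack([(u-K[0,2])/K[0,0]*Z,(v-K[1,2])/K[1,1]*Z,Z],-1)
    return P@T[:3,:3].T+T[:3,3]
E
python3 - <<'E'
from h import *
import pickle
s=r.get_state(); print(s)
D={}
for n in("scene","top"):
    c=cap(n);D[n]=c
    print(n,c["world_from_camera"].round(3).tolist(),c["intrinsics"].tolist())
pickle.dump(D,open("d0.pkl","wb"))
cv2.imwrite("pics/a.png",cv2.resize(np.vstack([D[n]["color"] for n in D])[...,::-1],(400,600)) if 0 else np.hstack([cv2.resize(D[n]["color"],(400,300)) for n in D])[...,::-1])
E
```

```text
pics
{'time_s': 0.0, 'joints': array([ 8.89855677e+01,  2.05925226e+01,  6.33073442e-01, -2.22562113e-02,
       -7.01352822e+01, -1.65062536e+01]), 'qd': array([-0.04992157, -0.07262926,  0.00884451, -0.00351436,  0.08337703,
       -0.06786083]), 'joint_torque': array([ 3.26777138e-05, -5.82707405e+01,  2.93048108e+01,  6.99691325e+00,
        6.94245362e-03, -1.66459645e-04]), 'tcp_pos': array([0.203091  , 0.64324416, 0.25059834]), 'eef_rot': array([ 1.79903228e+02, -6.85818658e-03, -1.75282601e+01]), 'contact_force': array([-0.58522896, -0.5337406 , -0.4956968 ]), 'moment': array([0.0062753 , 0.03678045, 0.0739785 ]), 'gripper_force': 0.0, 'gripper_width': 0.08792014266156724}
scene [[0.579, -0.528, 0.621, -0.297], [-0.815, -0.358, 0.455, -0.457], [-0.018, -0.77, -0.638, 0.933], [0.0, 0.0, 0.0, 1.0]] [[443.5299500176628, 0.0, 255.89177165527207], [0.0, 443.5299500176628, 186.68515773549603], [0.0, 0.0, 1.0]]
top [[-0.012, -0.982, 0.191, 0.38], [-1.0, 0.01, -0.01, 0.154], [0.008, -0.191, -0.982, 0.98], [0.0, 0.0, 0.0, 1.0]] [[362.3101109671911, 0.0, 250.19978973464077], [0.0, 362.3101109671911, 188.23083611765358], [0.0, 0.0, 1.0]]
```

View pics/a.png

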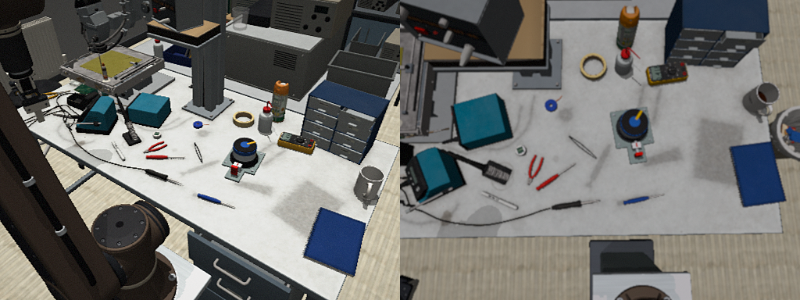

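The tin is at about px (297,160) in top and (313,192) in scene, with the red tab towards the robot. The yellow pointer is on the lid, pointing away. I'll crop and measure next.

Run:
```python
from h import *
import pickle
D=pickle.load(open("d0.pkl","rb"))
im=[]
for n,(u,v) in (("top",(299,175)),("scene",(313,200))):
    c=D[n];im.append(cv2.resize(c["color"][v-45:v+45,u-45:u+45],(400,400),interpolation=cv2.INTER_CUBIC))
    P=cloud(c); hsv=cv2.cvtColor(c["color"],cv2.COLOR_RGB2HSV)
    H,S,V=[hsv[...,i].astype(int) for i in range(3)]
    box=np.zeros(H.shape,bool);box[v-45:v+45,u-45:u+45]=1
    print(n)
    for nm,m in (("yellow",(H>18)&(H<35)&(S>120)&(V>90)),("blue",(H>100)&(H<125)&(S>120)&(V>50)),("red",((H<8)|(H>172))&(S>130)&(V>80)),("dark",(V<50))):
        m=(m&box).astype(np.uint8)
        k,l,st,ce=cv2.connectedComponentsWithStats(m)
        for i in range(1,k):
            if st[i,4]>8:
                q=P[l==i]; print(nm,st[i].tolist(),ce[i].round(1),"med",np.median(q,0).round(4),"min",q.min(0).round(3),"max",q.max(0).round(3))
cv2.imwrite("pics/b.png",np.hstack(im)[...,::-1])
```

```text
top
yellow [302, 141, 9, 12, 49] [305.8 146.1] med [ 0.6646 -0.0013  0.0801] min [ 0.648 -0.012  0.077] max [0.678 0.01  0.083]
blue [281, 147, 34, 28, 125] [293.4 165.8] med [0.6061 0.0387 0.0749] min [ 0.592 -0.03   0.012] max [0.684 0.061 0.084]
blue [293, 148, 15, 15, 163] [299.6 155.8] med [0.6379 0.0173 0.0798] min [ 0.622 -0.004  0.076] max [0.66  0.033 0.084]
red [301, 194, 10, 6, 44] [305.5 196.6] med [0.536  0.0019 0.0513] min [ 0.53  -0.013  0.013] max [0.55  0.012 0.055]
dark [277, 140, 40, 42, 904] [297.5 161.9] med [0.6218 0.0223 0.0788] min [ 0.38  -0.038  0.007] max [0.682 0.154 0.98 ]
scene
yellow [317, 181, 10, 4, 22] [321.4 182.3] med [ 6.609e-01 -2.000e-04  8.040e-02] min [ 0.647 -0.011  0.078] max [0.675 0.009 0.082]
blue [307, 181, 13, 8, 77] [312.7 184.6] med [0.6368 0.0161 0.0802] min [ 0.621 -0.005  0.076] max [0.661 0.033 0.085]
blue [298, 187, 19, 13, 54] [306.1 194. ] med [0.597  0.0118 0.0736] min [ 0.59  -0.017  0.057] max [0.608 0.047 0.079]
blue [316, 186, 13, 13, 30] [322.8 193.3] med [ 0.6233 -0.0264  0.0736] min [ 0.603 -0.032  0.059] max [ 0.661 -0.016  0.078]
red [296, 211, 9, 5, 28] [299.7 213.2] med [ 0.5335 -0.0033  0.0521] min [ 0.528 -0.013  0.029] max [0.56  0.009 0.056]
dark [299, 177, 29, 23, 342] [313.4 187.1] med [0.6269 0.0084 0.0796] min [ 0.593 -0.031  0.057] max [0.681 0.055 0.085]
dark [299, 191, 12, 8, 19] [304.3 195.3] med [0.5941 0.0187 0.0672] min [ 0.591 -0.002  0.061] max [0.601 0.041 0.071]
dark [295, 194, 35, 21, 262] [313.2 206.7] med [ 0.605  -0.0176  0.0206] min [ 0.584 -0.042  0.004] max [0.673 0.065 0.035]
dark [296, 216, 6, 6, 18] [298.2 218.3] med [ 0.5299 -0.0008  0.0343] min [ 0.524 -0.01   0.024] max [0.534 0.007 0.044]
```

View pics/b.png

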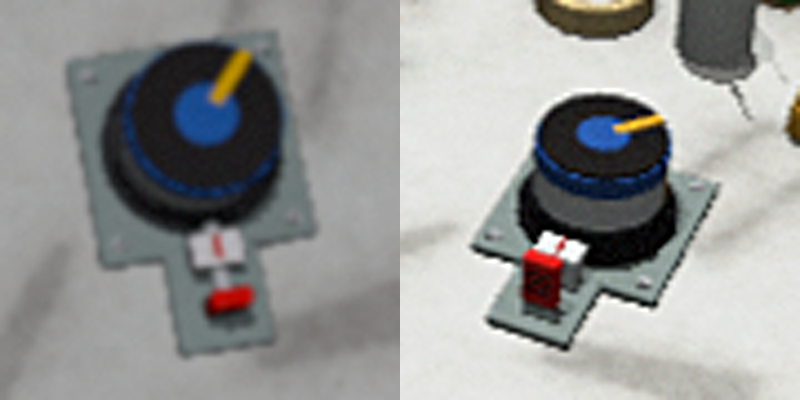

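The crops show the tin with its label hidden. The yellow pointer runs away from the robot and to the right, and the tab and red mark are at the front. Next come the lid circle, the holder yaw, the pointer angle and the clearance.

```bash
cat >> h.py <<'E'
def measure(c,blue=True):
    P=cloud(c);hsv=cv2.cvtColor(c["color"],cv2.COLOR_RGB2HSV);H,S,V=[hsv[...,i].astype(int) for i in range(3)]
    near=np.hypot(P[...,0]-.637,P[...,1]-.016)<.075
    o={}
    lid=near&(P[...,2]>.07)&(P[...,2]<.09)
    top=P[lid&(V<60)]; o["lidz"]=np.median(top[:,2]) if len(top) else None
    b=near&(np.hypot(P[...,0]-.637,P[...,1]-.016)<.03)&(H>100)&(H<125)&(S>120)&(P[...,2]>.07)
    y=near&(H>18)&(H<35)&(S>110)&(V>90)&(P[...,2]>.072)
    o["blue"]=P[b].mean(0) if b.any() else None; o["yel"]=P[y].mean(0) if y.any() else None
    if lid.sum()>50: o["circ"]=cv2.minEnclosingCircle(P[lid][:,:2].astype(np.float32))
    return o
E
python3 - <<'E'
from h import *
import pickle
D=pickle.load(open("d0.pkl","rb"))
for n in D:
    c=D[n];P=cloud(c); o=measure(c);print(n,o)
    C=np.array(o["circ"][0]) 
    y=o["yel"][:2]-C;print("pointer dir",np.degrees(np.arctan2(y[1],y[0])))
    hsv=cv2.cvtColor(c["color"],cv2.COLOR_RGB2HSV);H,S,V=[hsv[...,i].astype(int) for i in range(3)]
    near=np.hypot(P[...,0]-.63,P[...,1]-.01)<.14
    # plate: greenish grey at 8 mm
    pl=(near&(S>20)&(S<90)&(H>60)&(H<110)&(V>60)&(np.abs(P[...,2]-.008)<.012)).astype(np.uint8)
    cn=max(cv2.findContours(pl,0,2)[0],key=cv2.contourArea)
    K=[world(c,*q[0],z=.008)[:2] for q in cn]
    box=cv2.minAreaRect((np.array(K)*1000).astype(np.float32));print("plate",pl.sum(),box)
    # red plate top
    r_=near&((H<8)|(H>172))&(S>130)&(V>80)
    k,l,st,ce=cv2.connectedComponentsWithStats(r_.astype(np.uint8))
    for i in range(1,k):
        if st[i,4]>5:
            q=P[l==i]; t=q[q[:,2]>.046][:,:2]; print("red",st[i,4],len(t),t.mean(0) if len(t) else q.mean(0), cv2.minAreaRect((t*1000).astype(np.float32)) if len(t) else "")
    hi=(P[...,2]>.10)&(np.hypot(P[...,0]-C[0],P[...,1]-C[1])<.2)&(P[...,2]<.4)
    q=P[hi]; d=np.hypot(*(q[:,:2]-C).T)
    for a in(.1,.12,.14,.16,.2):print(a,q[d<a,2].max() if (d<a).any() else 0,end=" ")
    print()
E
```

```text
scene {'lidz': np.float64(0.07960457966588008), 'blue': array([0.63886775, 0.01467795, 0.0801577 ]), 'yel': array([ 0.66182763, -0.00122538,  0.08049484]), 'circ': ((0.6387694478034973, 0.013545992784202099), 0.049153100699186325)}
pointer dir -32.64416267921001
plate 465 ((607.3740844726562, 7.5889739990234375), (193.93466186523438, 132.89279174804688), 8.609461784362793)
red 28 26 [ 0.53411002 -0.00223681] ((534.62451171875, -2.5309925079345703), (12.520614624023438, 21.012435913085938), 11.018346786499023)
0.1 0 0.12 0 0.14 0 0.16 0 0.2 0.1556885305534097 
top {'lidz': np.float64(0.07977220407900165), 'blue': array([0.63859079, 0.01619036, 0.07985864]), 'yel': array([ 6.64145726e-01, -6.61688062e-04,  8.01615067e-02]), 'circ': ((0.6391116380691528, 0.01419434417039156), 0.047251131385564804)}
pointer dir -30.68625576774138
plate 875 ((608.9625854492188, 10.914894104003906), (192.09376525878906, 131.81126403808594), 7.8341169357299805)
red 44 43 [0.5362955  0.00090569] ((536.4370727539062, 0.13959407806396484), (11.391084671020508, 24.006996154785156), 8.358558654785156)
0.1 0 0.12 0 0.14 0 0.16 0 0.2 0.15731680398748515
```

```bash
cat >> h.py <<'E'
from scipy.spatial.transform import Rotation as Ro
def to(p):
    s=r.get_state();R=Ro.from_euler("xyz",s["eef_rot"],degrees=True).as_matrix()
    print("t",s["time_s"],"tcp",s["tcp_pos"].round(4),"rot",s["eef_rot"].round(2),"j6",s["joints"][[0,5]].round(1),"F",s["contact_force"].round(1),"w",round(s["gripper_width"],4))
    d=R.T@(np.array(p)-s["tcp_pos"]);print("tool shift cm",(d*100).round(2))
E
python3 - <<'E'
from h import *
import pickle
D=pickle.load(open("d0.pkl","rb"))
a=np.array([.203,.644]);b=np.array([.639,.0145]);L=b-a
for n in D:
    P=cloud(D[n]).reshape(-1,3);P=P[(P[:,2]>.03)&(P[:,2]<.5)]
    t=((P[:,:2]-a)@L)/(L@L);d=np.hypot(*(P[:,:2]-a-np.clip(t,0,1)[:,None]*L).T)
    for lo in np.arange(0,1.01,.2):
        m=(d<.14)&(t>=lo-.1)&(t<lo+.1)
        print(n,lo.round(1),P[m,2].max().round(3) if m.any() else 0)
to([.639,.0145,.16])
E
```

```text
scene 0.0 0.5
scene 0.2 0.336
scene 0.4 0.098
scene 0.6 0
scene 0.8 0
scene 1.0 0.085
top 0.0 0.338
top 0.2 0.339
top 0.4 0.096
top 0.6 0
top 0.8 0
top 1.0 0.084
t 0.1 tcp [0.2031 0.6433 0.2507] rot [ 1.7992e+02 -1.0000e-02 -1.7530e+01] j6 [ 89.  -16.5] F [ 0.5 -0.3  0.7] w 0.0875
tool shift cm [60.5  46.82  9.15]
```

```bash
python3 -m crank '[[[0,0,0],[3.7,2.9,0],-0.1],[[0,0,0],[3.7,2.9,0],-0.1],[[0,0,0],[3.7,2.9,0],-0.1],[[0,0,0],[3.7,2.9,0],-0.1],[[0,0,0],[3.7,2.9,0],-0.1],[[0,0,0],[3.7,2.9,0],-0.1],[[0,0,0],[3.7,2.9,0],-0.1],[[0,0,0],[3.7,2.9,0],-0.1]]' && python3 -m crank '[[[0,0,0],[3.7,2.9,0],-0.1],[[0,0,0],[3.7,2.9,0],-0.1],[[0,0,0],[3.7,2.9,0],-0.1],[[0,0,0],[3.7,2.9,0],-0.1],[[0,0,0],[3.7,2.9,0.5],-0.1],[[0,0,0],[3.7,2.9,1],-0.1],[[0,0,-7.5],[3.7,2.9,2],-0.1],[[0,0,-7.5],[0,0,2],-0.1]]' && python3 -m crank '[[[0,0,-7.5],[0,0,2],-0.1],[[0,0,0],[0,0,0],-0.1],[[0,0,0],[0,0,0],-0.1]]'; python3 -c "
from h import *
to([.639,.0145,.125])"
```

```text
time_s: 0.9
tcp_pos: [0.4162, 0.3315, 0.2515]
eef_rot: [180.0, 0.0, -17.5]
contact_force: [1.3, 0.0, 0.8]
gripper_width: 0.0485
gripper_force: 0.0
time_s: 1.7
tcp_pos: [0.6029, 0.0584, 0.1957]
eef_rot: [180.0, 0.0, -2.5]
contact_force: [-0.6, 0.3, -1.6]
gripper_width: 0.0479
gripper_force: 0.0
time_s: 2.0
tcp_pos: [0.6009, 0.0625, 0.177]
eef_rot: [180.0, 0.1, 4.8]
contact_force: [0.2, 0.1, 1.0]
gripper_width: 0.0484
gripper_force: 0.0
t 2.0 tcp [0.6009 0.0625 0.177 ] rot [1.7996e+02 5.0000e-02 4.7700e+00] j6 [24.5 70.3] F [0.2 0.1 1. ] w 0.0484
tool shift cm [3.4 5.1 5.2]
```

```bash
python3 -m crank '[[[0,0,0],[1.7,2.55,1],-0.1],[[0,0,0],[1.7,2.55,1],-0.1],[[0,0,0],[0,0,2],-0.1],[[0,0,0],[0,0,1.6],-0.1],[[0,0,0],[0,0,0.3],-0.1],[[0,0,0],[0,0,0],-0.1],[[0,0,0],[0,0,0],-0.1]]'
python3 - <<'E'
from h import *
to([.639,.0145,.105])
s=cap("scene");cv2.imwrite("pics/c.png",np.hstack([cv2.resize(c["color"][v-60:v+60,u-60:u+60],(400,400),interpolation=cv2.INTER_CUBIC) for c,u,v in((cap("top"),299,170),(s,313,185))])[...,::-1])
E
```

```text
time_s: 2.7
tcp_pos: [0.6401, 0.0153, 0.1197]
eef_rot: [-180.0, -0.1, 5.0]
contact_force: [0.7, -0.0, -0.3]
gripper_width: 0.0481
gripper_force: 0.0
t 2.7 tcp [0.6401 0.0153 0.1197] rot [-1.7999e+02 -1.3000e-01  4.9800e+00] j6 [18.8 76.1] F [ 0.7 -0.  -0.3] w 0.0481
tool shift cm [-0.12  0.07  1.47]
```

View pics/c.png

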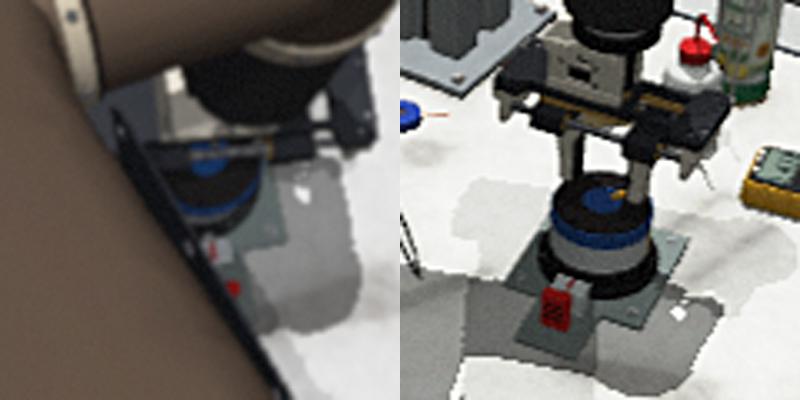

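The fingers straddle the lid's axis and stay over the lid (scene crop, around (600,195)). I'll descend in small steps.

```bash
python3 -m crank '[[[0,0,0],[-0.1,0.07,0.6],-0.1],[[0,0,0],[0,0,0.5],-0.1],[[0,0,0],[0,0,0.15],-0.1],[[0,0,0],[0,0,0.05],-0.1],[[0,0,0],[0,0,0],-0.1],[[0,0,0],[0,0,0],-0.1]]';  python3 -m crank '[[[0,0,0],[0,0,0.05],-0.1],[[0,0,0],[0,0,0],-0.1]]'; python3 -m crank '[[[0,0,0],[0,0,0.05],-0.1],[[0,0,0],[0,0,0],-0.1]]'
```

```text
time_s: 3.4
tcp_pos: [0.6385, 0.014, 0.105]
eef_rot: [180.0, -0.0, 5.0]
contact_force: [0.5, 0.6, -0.3]
gripper_width: 0.0482
gripper_force: 0.0
time_s: 3.6
tcp_pos: [0.6385, 0.014, 0.1046]
eef_rot: [-180.0, -0.0, 5.0]
contact_force: [0.4, -0.4, -0.5]
gripper_width: 0.0483
gripper_force: 0.2
time_s: 3.8
tcp_pos: [0.6385, 0.014, 0.1043]
eef_rot: [180.0, -0.0, 5.0]
contact_force: [-1.0, 0.0, 2.8]
gripper_width: 0.0479
gripper_force: 1.3
```

```bash
python3 -m crank '[[[0,0,0],[0,0,0.03],-0.1],[[0,0,0],[0,0,0],-0.1],[[0,0,0],[0,0,0],-0.1]]'; python3 -m crank '[[[0,0,0],[0,0,0.03],-0.1],[[0,0,0],[0,0,0],-0.1],[[0,0,0],[0,0,0],-0.1]]'
```

```text
time_s: 4.1
tcp_pos: [0.6385, 0.014, 0.104]
eef_rot: [180.0, -0.0, 5.0]
contact_force: [-1.2, -0.0, 4.3]
gripper_width: 0.0484
gripper_force: 2.3
time_s: 4.4
tcp_pos: [0.6386, 0.014, 0.1038]
eef_rot: [180.0, -0.0, 5.0]
contact_force: [-1.2, 0.6, 6.0]
gripper_width: 0.0481
gripper_force: 3.0
```

```bash
python3 -m crank '[[[0,0,0],[0,0,0.03],-0.1],[[0,0,0],[0,0,0],-0.1],[[0,0,2],[0,0,0],-0.1],[[0,0,3],[0,0,0],-0.1],[[0,0,3],[0,0,0],-0.1],[[0,0,2],[0,0,0],-0.1],[[0,0,0],[0,0,0],-0.1]]'
```

```text
time_s: 5.1
tcp_pos: [0.6391, 0.014, 0.1038]
eef_rot: [-180.0, -0.1, -5.1]
contact_force: [-0.8, -0.4, 5.8]
gripper_width: 0.0481
gripper_force: 3.2
```

Run:
```python
from h import *
to([.6387,.0145,.1038])
s=r.get_state();print(s["moment"])
print(measure(cap("scene")))
```

```text
t 5.1 tcp [0.6391 0.014  0.1038] rot [-1.7999e+02 -1.0000e-01 -5.0700e+00] j6 [18.7 66.2] F [-0.8 -0.4  5.8] w 0.0481
tool shift cm [-0.04 -0.05  0.  ]
[-0.03557628  0.01538349 -0.04731938]
{'lidz': np.float64(0.07889831023023774), 'blue': array([0.63711791, 0.01553053, 0.09472138]), 'yel': array([ 0.64376633, -0.01200362,  0.10014414]), 'circ': ((0.6371063590049744, 0.015956459566950798), 0.04924548789858818)}
```

```bash
python3 -m crank '[[[0,0,0],[0,0,0.02],-0.1],[[0,0,3],[0,0,0],-0.1],[[0,0,4],[0,0,0],-0.1],[[0,0,5],[0,0,0],-0.1],[[0,0,5],[0,0,0],-0.1],[[0,0,5],[0,0,0],-0.1],[[0,0,3],[0,0,0],-0.1],[[0,0,0],[0,0,0],-0.1]]'
python3 - <<'E'
from h import *
to([.6387,.0145,.1038])
s=cap("scene");cv2.imwrite("pics/d.png",np.hstack([cv2.resize(c["color"][v-60:v+60,u-60:u+60],(400,400),interpolation=cv2.INTER_CUBIC) for c,u,v in((cap("top"),299,170),(s,313,185))])[...,::-1])
E
```

```text
time_s: 5.95
tcp_pos: [0.6391, 0.0141, 0.1037]
eef_rot: [-179.9, -0.1, -30.1]
contact_force: [0.1, 0.1, 6.7]
gripper_width: 0.048
gripper_force: 3.5
t 5.95 tcp [0.6391 0.0141 0.1037] rot [-1.7994e+02 -8.0000e-02 -3.0110e+01] j6 [18.7 41.1] F [0.1 0.1 6.7] w 0.048
tool shift cm [-0.05 -0.02 -0.01]
```

View pics/d.png

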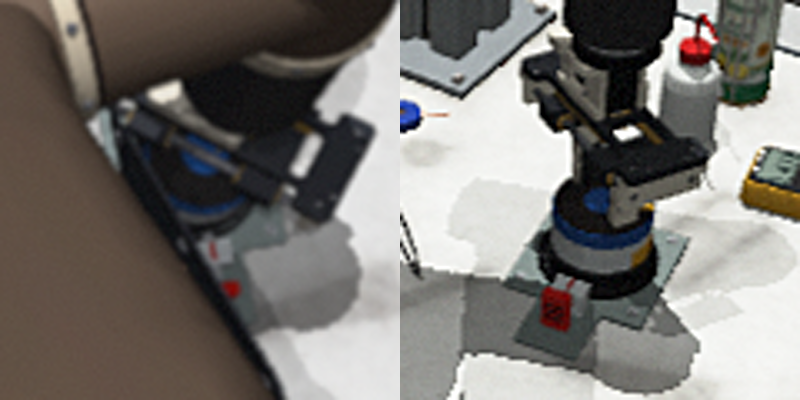

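The yellow label is coming round at (645,248), so the tin follows the fingers. I'll carry on turning.

```bash
python3 -m crank '[[[0,0,3],[0,0,0.01],-0.1],[[0,0,5],[0,0,0],-0.1],[[0,0,6],[0,0,0],-0.1],[[0,0,6],[0,0,0],-0.1],[[0,0,6],[0,0,0],-0.1],[[0,0,6],[0,0,0],-0.1],[[0,0,6],[0,0,0],-0.1],[[0,0,6],[0,0,0],-0.1]]'; python3 -m crank '[[[0,0,6],[0,0,0],-0.1],[[0,0,6],[0,0,0],-0.1],[[0,0,6],[0,0,0],-0.1],[[0,0,6],[0,0,0],-0.1],[[0,0,6],[0,0,0],-0.1],[[0,0,6],[0,0,0],-0.1],[[0,0,3],[0,0,0],-0.1],[[0,0,0],[0,0,0],-0.1]]'
python3 - <<'E'
from h import *
to([.6387,.0145,.1038])
s=cap("scene");cv2.imwrite("pics/e.png",np.hstack([cv2.resize(c["color"][v-60:v+60,u-60:u+60],(400,400),interpolation=cv2.INTER_CUBIC) for c,u,v in((cap("top"),299,170),(s,313,185))])[...,::-1])
E
```

```text
time_s: 6.85
tcp_pos: [0.6392, 0.0144, 0.1037]
eef_rot: [-179.9, -0.0, -74.2]
contact_force: [-0.5, 1.4, 7.8]
gripper_width: 0.0483
gripper_force: 3.7
time_s: 7.65
tcp_pos: [0.6393, 0.0144, 0.1037]
eef_rot: [-179.9, 0.1, -113.1]
contact_force: [0.2, 1.6, 7.1]
gripper_width: 0.0482
gripper_force: 3.6
t 7.65 tcp [0.6393 0.0144 0.1037] rot [-1.7989e+02  8.0000e-02 -1.1310e+02] j6 [ 18.7 -41.9] F [0.2 1.6 7.1] w 0.0482
tool shift cm [ 0.01  0.06 -0.01]
```

View pics/e.png

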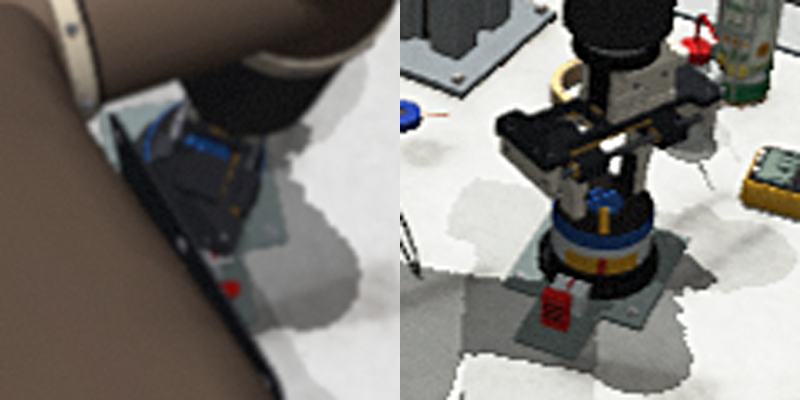

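The pointer is visible at (605,220) and the label with its red stripe at (602,266), with about 20° still to go. I'll measure that.

```bash
cat >> h.py <<'E'
def ptr(c):
    C=np.array([.6387,.0147]);K=c["intrinsics"];T=c["world_from_camera"]
    hsv=cv2.cvtColor(c["color"],cv2.COLOR_RGB2HSV);H,S,V=[hsv[...,i].astype(int) for i in range(3)]
    P=cloud(c);near=np.hypot(*(P[...,:2]-C).transpose(2,0,1))<.056
    def rep(n,m,z):
        k,l,st,ce=cv2.connectedComponentsWithStats(m.astype(np.uint8))
        for i in range(1,k):
            if st[i,4]>=4:
                q=P[l==i].mean(0); w=world(c,*ce[i],z=z or q[2])
                a=np.degrees(np.arctan2(*(w[:2]-C)[::-1]))%360
                print(n,st[i,4],ce[i].round(1),"P",q.round(4),"plane",w.round(4),"ang",a.round(1),"r",np.hypot(*(w[:2]-C)).round(4))
    Y=(H>14)&(H<35)&(S>110)&(V>80)
    rep("pointer",near&Y&(P[...,2]>.074)&(P[...,2]<.086),.080)
    rep("label",near&Y&(P[...,2]<.066),None)
    rep("red",near&((H<10)|(H>170))&(S>110)&(V>60)&(P[...,2]<.07),None)
E
python3 -c "
from h import *
ptr(cap('scene'))"
```

```text
pointer 16 [313.5 190.5] P [6.164e-01 3.000e-04 7.900e-02] plane [ 6.153e-01 -3.000e-04  8.000e-02] ang 212.6 r 0.0278
label 38 [307.3 203.2] P [0.5939 0.0061 0.0419] plane [0.5939 0.0061 0.0419] ang 190.8 r 0.0456
label 38 [319.1 203.7] P [ 0.6142 -0.023   0.0396] plane [ 0.6142 -0.023   0.0396] ang 237.0 r 0.045
red 11 [312.9 204.4] P [ 0.5995 -0.0101  0.0413] plane [ 0.5995 -0.0101  0.0413] ang 212.4 r 0.0464
```

```bash
python3 -m crank '[[[0,0,4],[0,0,0],-0.1],[[0,0,6],[0,0,0],-0.1],[[0,0,6],[0,0,0],-0.1],[[0,0,5],[0,0,0],-0.1],[[0,0,3],[0,0,0],-0.1],[[0,0,0],[0,0,0],-0.1],[[0,0,0],[0,0,0],-0.1]]'; python3 -c "
from h import *
to([.6387,.0145,.1038])
for i in range(3):ptr(cap('scene'))"
```

```text
time_s: 8.5
tcp_pos: [0.6394, 0.0144, 0.1037]
eef_rot: [-179.9, 0.1, -137.0]
contact_force: [0.4, 2.2, 6.8]
gripper_width: 0.0486
gripper_force: 3.5
t 8.5 tcp [0.6394 0.0144 0.1037] rot [-1.7993e+02  1.3000e-01 -1.3701e+02] j6 [ 18.7 -65.8] F [0.4 2.2 6.8] w 0.0486
tool shift cm [ 0.04  0.05 -0.01]
pointer 20 [310.2 189.8] P [0.6137 0.0101 0.0787] plane [0.6123 0.0094 0.08  ] ang 191.3 r 0.0269
label 17 [303.4 201.6] P [0.5941 0.0198 0.0412] plane [0.5941 0.0198 0.0412] ang 173.5 r 0.0449
label 43 [313.  204.2] P [ 0.6004 -0.0099  0.0411] plane [ 0.6004 -0.0099  0.0411] ang 212.8 r 0.0455
red 9 [306.4 203.2] P [0.593  0.0084 0.0414] plane [0.593  0.0084 0.0414] ang 187.9 r 0.0462
pointer 20 [310.2 189.8] P [0.6133 0.0099 0.0791] plane [0.6123 0.0094 0.08  ] ang 191.3 r 0.0269
label 22 [302.9 201.1] P [0.5937 0.0214 0.043 ] plane [0.5937 0.0214 0.043 ] ang 171.6 r 0.0455
label 44 [313.1 204.2] P [ 0.6005 -0.0103  0.0414] plane [ 0.6005 -0.0103  0.0414] ang 213.2 r 0.0457
red 9 [306.4 203.2] P [0.5925 0.0081 0.0419] plane [0.5925 0.0081 0.0419] ang 188.1 r 0.0466
pointer 20 [310.1 190. ] P [0.6119 0.0093 0.08  ] plane [0.6118 0.0093 0.08  ] ang 191.3 r 0.0274
label 20 [302.9 201.1] P [0.5943 0.0216 0.0424] plane [0.5943 0.0216 0.0424] ang 171.2 r 0.0449
label 44 [313.2 204.1] P [ 0.6012 -0.0102  0.0412] plane [ 0.6012 -0.0102  0.0412] ang 213.6 r 0.0451
red 8 [306.5 203.1] P [0.5929 0.0082 0.042 ] plane [0.5929 0.0082 0.042 ] ang 188.1 r 0.0462
```

```bash
python3 -m crank '[[[0,0,0],[0,0,-0.2],-0.1],[[0,0,0],[0,0,-2],-0.1],[[0,0,0],[0,0,-3],-0.1],[[0,0,7],[0,0,-2],1],[[0,0,7],[0,0,0],1],[[0,0,7],[0,0,0],1],[[0,0,7],[0,0,0],1],[[0,0,6.6],[0,0,0],1]]' 10; python3 -m crank '[[[0,0,0],[4.3,-0.1,0],1],[[0,0,0],[4.3,0,0],1],[[0,0,0],[4.3,0,0],1],[[0,0,0],[0,0,0],1],[[0,0,0],[0,0,0],1],[[0,0,0],[0,0,0],1]]'
python3 - <<'E'
from h import *
to([.508,-.0048,.065])
s=cap("scene");t=cap("top");ptr(s);print();ptr(t);print(measure(s),measure(t))
cv2.imwrite("pics/f.png",np.hstack([cv2.resize(c["color"][v-60:v+60,u-60:u+60],(400,400),interpolation=cv2.INTER_CUBIC) for c,u,v in((t,299,170),(s,313,185))])[...,::-1])
E
```

```text
time_s: 9.45
tcp_pos: [0.6377, 0.0139, 0.1741]
eef_rot: [180.0, -0.1, -171.9]
contact_force: [0.6, 0.7, 0.0]
gripper_width: 0.014
gripper_force: 0.0
time_s: 10.05
tcp_pos: [0.5115, -0.0056, 0.1749]
eef_rot: [180.0, 0.0, -171.6]
contact_force: [0.3, 0.4, -0.1]
gripper_width: 0.0005
gripper_force: 0.0
t 10.05 tcp [ 0.5115 -0.0056  0.1749] rot [ 1.8000e+02  3.0000e-02 -1.7162e+02] j6 [  21.4 -103. ] F [ 0.3  0.4 -0.1] w 0.0005
tool shift cm [ 0.34  0.13 10.99]
pointer 27 [309.9 190.2] P [0.6106 0.0093 0.08  ] plane [0.6105 0.0093 0.08  ] ang 190.9 r 0.0287
label 23 [302.5 200.8] P [0.5943 0.0229 0.0428] plane [0.5943 0.0229 0.0428] ang 169.5 r 0.0451
label 42 [313.  204.3] P [ 0.6003 -0.0102  0.041 ] plane [ 0.6003 -0.0102  0.041 ] ang 213.0 r 0.0457
red 9 [306.4 203.2] P [0.5943 0.0091 0.0401] plane [0.5943 0.0091 0.0401] ang 187.2 r 0.0447

{'lidz': np.float64(0.07962421006826137), 'blue': array([0.63898687, 0.01244263, 0.08024725]), 'yel': array([0.61108276, 0.00962663, 0.07990287]), 'circ': ((0.6364096403121948, 0.013348878361284733), 0.047077637165784836)} {'lidz': np.float64(0.07939540323352734), 'blue': None, 'yel': None, 'circ': ((0.6705743670463562, 0.025416122749447823), 0.02960328571498394)}
```

View pics/f.png

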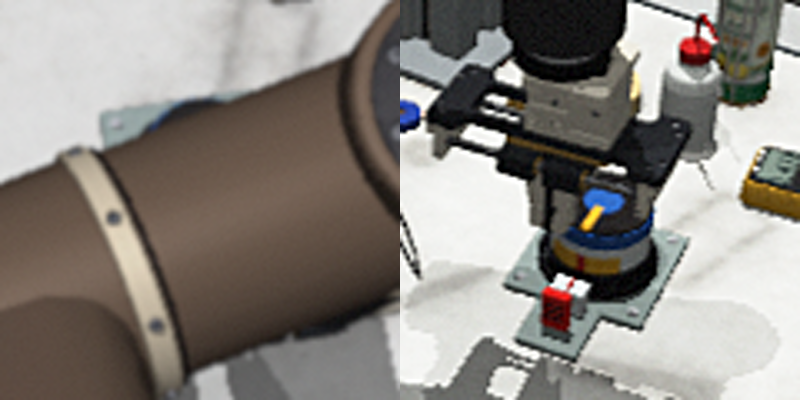

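Pointer and stripe measure 187–191°, against a front direction of about 188.5° (stripe at (581,262), tab at (556,305)). They line up, so I'll lower in front of the plate and push.

```bash
python3 -m crank '[[[0,0,0],[0.4,0.13,3],1],[[0,0,0],[0,0,3],1],[[0,0,0],[0,0,3],1],[[0,0,0],[0,0,2],1],[[0,0,0],[0,0,0.5],1],[[0,0,0],[0,0,0],1],[[0,0,0],[0,0,0],1]]' 10
python3 - <<'E'
from h import *
to([.508,-.0048,.06])
s=cap("scene");ptr(s)
cv2.imwrite("pics/g.png",cv2.resize(s["color"][145:265,243:363],(600,600),interpolation=cv2.INTER_CUBIC)[...,::-1])
E
```

```text
time_s: 10.85
tcp_pos: [0.5076, -0.0049, 0.0604]
eef_rot: [-180.0, 0.0, -171.6]
contact_force: [-0.7, 0.3, -1.1]
gripper_width: 0.0005
gripper_force: 0.0
t 10.85 tcp [ 0.5076 -0.0049  0.0604] rot [-1.8000e+02  5.0000e-02 -1.7161e+02] j6 [  21.7 -103.3] F [-0.7  0.3 -1.1] w 0.0005
tool shift cm [-0.05  0.01  0.04]
```

View pics/g.png

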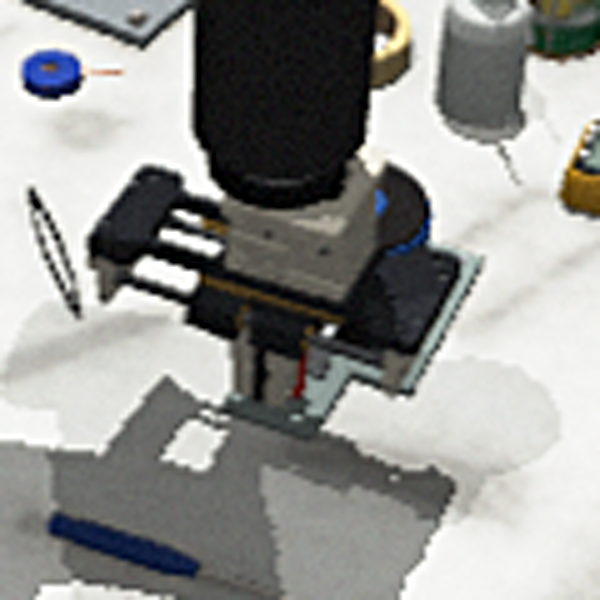

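The fingertips stand just in front of the red plate (302,370). I'll push forward, along tool -x, in small steps.

```bash
python3 -m crank '[[[0,0,0],[-0.4,0,0],1],[[0,0,0],[-0.4,0,0],1],[[0,0,0],[-0.2,0,0],1],[[0,0,0],[-0.1,0,0],1],[[0,0,0],[0,0,0],1]]'; python3 -m crank '[[[0,0,0],[-0.1,0,0],1],[[0,0,0],[-0.1,0,0],1],[[0,0,0],[0,0,0],1]]';python3 -m crank '[[[0,0,0],[-0.1,0,0],1],[[0,0,0],[0,0,0],1]]'
```

```text
time_s: 11.4
tcp_pos: [0.5177, -0.0035, 0.0598]
eef_rot: [180.0, 0.0, -171.6]
contact_force: [-0.1, -0.8, 0.1]
gripper_width: 0.001
gripper_force: 0.0
time_s: 11.7
tcp_pos: [0.5196, -0.0032, 0.0598]
eef_rot: [-180.0, 0.0, -171.6]
contact_force: [0.2, -0.6, -0.7]
gripper_width: 0.0004
gripper_force: 0.0
time_s: 11.9
tcp_pos: [0.5203, -0.0032, 0.0597]
eef_rot: [-180.0, -0.0, -171.6]
contact_force: [-1.0, 0.3, 0.2]
gripper_width: 0.0001
gripper_force: 0.4
```

```bash
python3 -m crank '[[[0,0,0],[-0.1,0,0],1],[[0,0,0],[-0.1,0,0],1],[[0,0,0],[0,0,0],1]]'; python3 -m crank '[[[0,0,0],[-0.1,0,0],1],[[0,0,0],[0,0,0],1]]';python3 -m crank '[[[0,0,0],[-0.1,0,0],1],[[0,0,0],[0,0,0],1]]'
```

```text
time_s: 12.2
tcp_pos: [0.5225, -0.0028, 0.0597]
eef_rot: [-180.0, -0.0, -171.6]
contact_force: [-1.7, 0.4, 0.8]
gripper_width: 0.0004
gripper_force: 0.7
time_s: 12.4
tcp_pos: [0.5236, -0.0027, 0.0598]
eef_rot: [-180.0, -0.0, -171.6]
contact_force: [-0.5, 0.2, 0.5]
gripper_width: 0.0005
gripper_force: 0.7
time_s: 12.6
tcp_pos: [0.5246, -0.0025, 0.0597]
eef_rot: [-180.0, -0.0, -171.6]
contact_force: [-1.7, -0.7, -0.1]
gripper_width: 0.0006
gripper_force: 0.7
```

```bash
python3 -m crank '[[[0,0,0],[-0.05,0,0],1],[[0,0,0],[-0.05,0,0],1],[[0,0,0],[0,0,0],1]]'; python3 -m crank '[[[0,0,0],[-0.1,0,0],1],[[0,0,0],[0,0,0],1]]';python3 -m crank '[[[0,0,0],[-0.1,0,0],1],[[0,0,0],[0,0,0],1]]'
```

```text
time_s: 12.9
tcp_pos: [0.5255, -0.0024, 0.0597]
eef_rot: [-180.0, -0.0, -171.6]
contact_force: [-1.2, -0.8, -1.0]
gripper_width: 0.0005
gripper_force: 0.7
time_s: 13.1
tcp_pos: [0.5265, -0.0022, 0.0597]
eef_rot: [-180.0, -0.0, -171.6]
contact_force: [-2.0, -0.2, -0.1]
gripper_width: 0.0003
gripper_force: 0.7
time_s: 13.3
tcp_pos: [0.5276, -0.0021, 0.0598]
eef_rot: [-180.0, 0.0, -171.6]
contact_force: [-0.9, 0.5, -0.1]
gripper_width: 0.0006
gripper_force: 0.7
```

Travel is now about 7 mm with only friction force, so the bar is in the slot.

```bash
python3 -m crank '[[[0,0,0],[-0.1,0,0],1],[[0,0,0],[-0.1,0,0],1],[[0,0,0],[0,0,0],1]]'; python3 -m crank '[[[0,0,0],[-0.1,0,0],1],[[0,0,0],[0,0,0],1]]';python3 -m crank '[[[0,0,0],[-0.05,0,0],1],[[0,0,0],[0,0,0],1]]';python3 -m crank '[[[0,0,0],[-0.05,0,0],1],[[0,0,0],[0,0,0],1]]'
```

```text
time_s: 13.6
tcp_pos: [0.5296, -0.0018, 0.0598]
eef_rot: [-180.0, 0.0, -171.6]
contact_force: [-1.9, 0.2, -1.0]
gripper_width: 0.0005
gripper_force: 0.6
time_s: 13.8
tcp_pos: [0.5306, -0.0016, 0.0598]
eef_rot: [180.0, 0.0, -171.6]
contact_force: [-1.6, -0.1, -0.5]
gripper_width: 0.0007
gripper_force: 0.6
time_s: 14.0
tcp_pos: [0.531, -0.0016, 0.0598]
eef_rot: [180.0, 0.0, -171.6]
contact_force: [-0.9, 0.0, -0.7]
gripper_width: 0.0007
gripper_force: 0.7
time_s: 14.2
tcp_pos: [0.5315, -0.0015, 0.0598]
eef_rot: [-180.0, 0.0, -171.6]
contact_force: [-1.1, 0.2, -0.3]
gripper_width: 0.0002
gripper_force: 0.7
```

```bash
python3 -m crank '[[[0,0,0],[-0.05,0,0],1],[[0,0,0],[0,0,0],1]]';python3 -m crank '[[[0,0,0],[-0.05,0,0],1],[[0,0,0],[0,0,0],1]]';python3 -m crank '[[[0,0,0],[-0.04,0,0],1],[[0,0,0],[0,0,0],1]]'
```

```text
time_s: 14.4
tcp_pos: [0.5319, -0.0014, 0.0598]
eef_rot: [180.0, -0.0, -171.6]
contact_force: [-1.5, 0.0, -0.7]
gripper_width: 0.0005
gripper_force: 0.8
time_s: 14.6
tcp_pos: [0.532, -0.0014, 0.0597]
eef_rot: [-180.0, -0.0, -171.6]
contact_force: [-3.5, 0.6, 1.6]
gripper_width: 0.0007
gripper_force: 1.9
time_s: 14.8
tcp_pos: [0.532, -0.0015, 0.0597]
eef_rot: [-180.0, -0.1, -171.6]
contact_force: [-5.6, 1.3, 2.4]
gripper_width: -0.0001
gripper_force: 2.7
```

It has hit the end stop after about 12 mm of travel. I'll back off, lift and check.

```bash
python3 -m crank '[[[0,0,0],[0.3,0,0],1],[[0,0,0],[1.5,0,0],1],[[0,0,0],[1,0,-2],1],[[0,0,0],[0,0,-4],1],[[0,0,0],[0,0,-4],1],[[0,0,0],[0,0,-4],1],[[0,0,0],[0,0,-2],1],[[0,0,0],[0,0,0],1]]'; python3 -m crank '[[[0,0,0],[0,0,0],1],[[0,0,0],[0,0,0],1]]'
python3 - <<'E'
from h import *
s=cap("scene");ptr(s);print(measure(s)["lidz"])
P=cloud(s);hsv=cv2.cvtColor(s["color"],cv2.COLOR_RGB2HSV);H,S=hsv[...,0].astype(int),hsv[...,1]
m=(np.hypot(P[...,0]-.54,P[...,1])<.05)&((H<8)|(H>172))&(S>130)&(P[...,2]>.046)&(P[...,0]<.565)
print("tab",m.sum(),P[m].mean(0))
cv2.imwrite("pics/i.png",cv2.resize(s["color"][145:265,243:363],(600,600),interpolation=cv2.INTER_CUBIC)[...,::-1])
E
```

```text
time_s: 15.6
tcp_pos: [0.5077, -0.0048, 0.224]
eef_rot: [180.0, 0.5, -171.6]
contact_force: [-0.3, -0.1, -0.6]
gripper_width: 0.0006
gripper_force: 0.0
time_s: 15.8
tcp_pos: [0.5048, -0.0054, 0.219]
eef_rot: [-180.0, -0.0, -171.6]
contact_force: [-0.6, 1.2, -0.6]
gripper_width: 0.0005
gripper_force: 0.0
pointer 26 [309.8 190.2] P [0.6102 0.0094 0.0802] plane [0.6104 0.0095 0.08  ] ang 190.4 r 0.0288
label 24 [302.4 200.7] P [0.5947 0.0235 0.0429] plane [0.5947 0.0235 0.0429] ang 168.7 r 0.0449
label 43 [313.2 204.2] P [ 0.6006 -0.0104  0.0412] plane [ 0.6006 -0.0104  0.0412] ang 213.4 r 0.0456
red 10 [306.6 203.1] P [0.5939 0.0083 0.0413] plane [0.5939 0.0084 0.0413] ang 188.1 r 0.0453
0.07970448427542887
tab 33 [ 0.5436823  -0.00097761  0.0559717 ]
```

View pics/i.png

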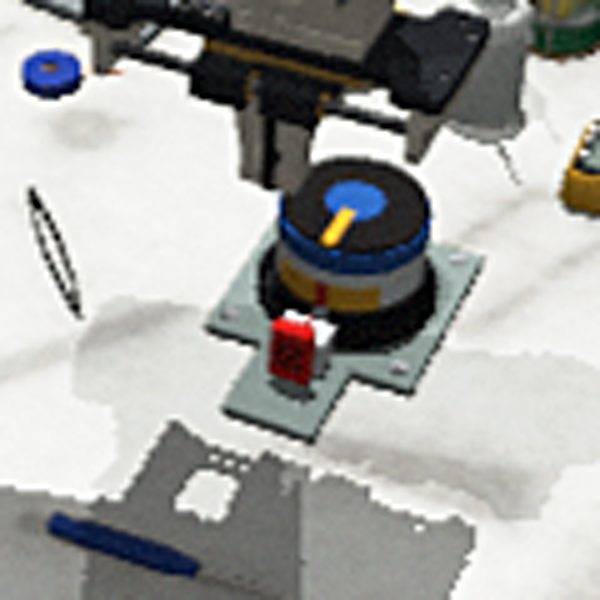

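The stripe (320,295) lines up with the mark. The tab (292,350) is against the guide, the tin is flat, and the screwdriver and tweezers in this view look undisturbed, so I'm handing in.

```bash
python3 -c "
from plant import r
print(r.close_job())"
```

```text
the job is handed in; nothing more can be done
None
```

The job is handed in, with no verdict returned: the last image shows the label's red stripe facing the front mark and the tin flat in its seat, and the tab stopped dead after about 12 mm, so I take it as fully home.

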